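# Refit the indexer lever the right way round

## Robot

A 7-joint arm with a two-finger parallel gripper is mounted at the origin on a cart in front of the work surface, level with it; the furniture and walls round the work are solid. World frame = base frame: x ahead of the robot, y to its left, z up, the work surface at z = 0. Lengths are in m, angles in rad, forces in N, time in s.
With the tool pointing down it reaches from about 0.35 to 0.9 m from the base axis. Payload 8.1 kg.
Tool frame: the origin (TCP) lies at the very end of the fingers, on their centre line; the grasp point (between the pads) lies 19 mm behind it; x points along the fingers, y is the direction in which the jaws open and shut, and the axes are right-handed (so a half turn about x gives the same grasp; the last joint's range is limited). The gripper opens to 92 mm and grips with 3 to 60 N. Pads are 19 mm wide; open, the fingers measure 130 mm over their backs; the gripper's body (75 mm by 190 mm) begins 47 mm behind the grasp point.
Start: joints at [-1.238, 0.434, 0.025, 1.573, -0.012, 1.134, -0.075], TCP at [0.264, 0.567, 0.227] pointing down, gripper open.
Joint ranges: [-2.62, 2.62], [-0.44, 2.09], [-1.27, 1.32], [0.08, 2.57], [-1.32, 4.46], [0.12, 2], [-2.74, 2.74]. Speed limits (rad/s): [2.22, 2.22, 3.01, 3.01, 3.14, 3.14, 3.14].

## Interface

Orientations are given as a rotation vector (axis times angle).
In Python, from cell import * gives the robot as it stands.
- The arm moves only by the shell command python3 -m handwheel 'ROWS' [FORCE]. ROWS is JSON, a list of rows, each a list of 7 numbers: the opening, from 0 (shut) to 1 (fully open), then the shift along the tool's x, y, z in m, then the turn, a rotation vector about the tool's x, y, z in rad. A call has 1 to 10 rows; each row shifts and turns the commanded pose from where the row before left it, along the tool's axes as they then stand; what a row does not reach is not made up. A row lasts 1/10 s, in which the tool goes at most 50 mm and 8.59 degrees, less where a joint would pass 70% of its speed; a pose out of reach is approached as far as the arm can. A call is refused whole if a number of a shift passes 0.05 or a number of a turn 0.15, either way. A call with a gripper value outside its range is refused whole. The fingers move at their own pace and stop on an object; FORCE is the grip in N (left out, the last holds). Time passes only in rows, so rows that do not move let the fingers close. It gives the time, the measured TCP pose, the force and the opening at its end, in the units of the state.
- observe(): the state, without advancing time (a new reading comes with each control period).
- get_image(name): name is "side" or "top"; returns (picture, depth): 400x640x3 uint8, blue, green, red; 400x640 float32, m along the optical axis (not along the pixel's ray), 0 where there is no reading.
- get_calibration(name): a dict with "camera_matrix" (3x3 intrinsics, pixels), "pose" (4x4, takes a point from camera to world coordinates). Camera axes: x right, y down, z forward; pixel columns grow to the right and rows downward; lengths in m; the calibration is good to about 2 mm. A picture is of the moment at which its call begins. get_calibration takes no time and is no camera call.
- sign_off(): hands the job in, once; it reports no verdict.
The state is a dict: "clock": time; "joints": joint angles; "dq": joint speeds; "joint_efforts": joint torques, N m; "position": TCP position; "ee_rot": TCP orientation; "force": force on the tool from outside, world axes, zero at the start; "ft_torque": the same for the moment, N m; "width": opening from 0.0 (shut) to 1.0 (fully open).
Only numpy, scipy, OpenCV 4.12 (cv2) and the standard library are available. Lean on these libraries where they do the work, as an engineer would, in place of code of your own. Each camera call takes 0.05 s, during which the arm holds its last target. There are 200 camera calls.

## Task

The hand lever of the indexer sits back to front on its pivot pin, riding up on the drive lugs with its long handle between the posts at the back. Lift the lever right off the pin, turn it end for end and refit it with the handle towards the front, feeling for the angle at which it drops fully down over the lugs; then swing the handle to its stop (anticlockwise seen from above) and let it spring back home. Leave the small beaker, vial and dropper bottle around it standing where they are.

Things in the scene. Friction and masses are not known exactly. Their poses are not given: they have to be found in the camera images.
- indexer: Fixed grey hand indexer; origin at the centre of its underside on the worktop, -x its front (roughly towards the robot), z up. Base plate 130 (x) by 190 (y) by 12 mm; on it a drum, radius 46 mm at the foot and 38 above, to z = 39 mm. Two steel posts, 11 mm thick, 88 mm high, at y = +80 and -80 mm, keep the long handle from being swung round on the pin.
- pin_tip (a point): Top of the upright pivot pin (12 mm thick, top 5 mm tapered), 74 mm above the worktop; axes as the indexer. The pin stands on a flange, radius 36 mm, top at z = 48 mm. Two drive lugs, 12 mm wide and 6 radially, stand 5 mm above the flange, 19 mm in front of the pin axis and 29 behind. At rest their line is within 0.3 rad either way of the indexer's x axis: not given, to be felt or seen.
- spindle (a joint): Angle of the sprung spindle that carries flange, pin and lugs (rad): 0 at rest against its home stop, 0.65 at the end stop, growing anticlockwise seen from above. The return spring takes 0.07 Nm at home, 0.15 Nm at the end stop (1 to 2 N at the handle). It moves only when the lugs are driven, so not while the lever rides on top of them.
- lever: Loose metal lever, 0.18 kg; origin at the mouth of its pivot hole, on its underside; -x along the long handle, z up. Underside: square hole 15 by 15 mm, 28 deep; two pockets 9 by 15 mm, 19 mm from the axis on the handle side, 29 on the tail side, so it fits the lugs one way only. Seated the underside is at z = 48 mm, riding on the lugs at 53; off the pin above 74.
- lever_grip (a point): Centre of the lever's flat-sided grip boss, on the pivot axis, 24 mm above the underside; axes of the lever. Boss 44 (x) by 28 (y) by 28 mm high, top 38 mm above the underside; round its foot a plate 72 by 54 by 10 mm. Short tail with a round weight, 28 mm thick, 18 high, at x = +46 mm. Centre of mass within 8 mm of the axis; a grip on the boss carries the lever level.
- handle_end (a point): Middle of the handle's round end (22 mm thick, 16 high), 105 mm from the pivot axis, 5 mm above the lever's underside; axes of the lever. The handle bar before it is 16 mm wide, 10 thick, from 36 mm off the axis. Pushed sideways here, the riding lever turns on the pin and drops 5 mm by its own weight when the pockets meet the lugs; then 0.05 rad or so of play.
- small_beaker_mid (a point): Loose small clear beaker, 54 mm across, 68 mm high, left of the indexer; point half-way up.
- vial_mid (a point): Loose sample vial, 24 mm across, 64 mm high, right of the indexer; point half-way up.
- dropper_mid (a point): Loose dropper bottle, 29 mm across, 70 mm high, right of the indexer and further back; point half-way up.

How it is judged:
On the way, in this order (a step that is already met when the one before it is completed fails the run):
1. the lever is lifted clear of the pin (z of lever_grip in the frame of indexer above 0.099 m), for 0.1 s.
2. the lever is back on the pin, handle to the front, dropped down over the lugs (z of lever_grip in the frame of indexer below 0.0745 m and horizontal distance between lever_grip and pin_tip below 0.005 m and angle between lever_grip's own z axis and vertical below 0.06 rad and x of handle_end in the frame of indexer below -0.04 m), for 0.1 s.
3. the lever is swung to the stop and drives the spindle (z of lever_grip in the frame of indexer below 0.0755 m and horizontal distance between lever_grip and pin_tip below 0.005 m and angle between lever_grip's own z axis and vertical below 0.06 rad and x of handle_end in the frame of indexer below -0.04 m and value of joint spindle above 0.6 rad), for 0.1 s.
At the end, for the whole second after the job is handed in: The lever sits fully down over the lugs on the pin (within 2.5 mm in height, 5 mm off the axis, level within 0.06 rad), handle to the front, sprung back home (spindle below 0.06 rad), released and at rest (all of step 2 and value of joint spindle below 0.06 rad and linear speed of lever below 0.02 m/s); the robot touches nothing.
It fails at once if the small beaker, vial or dropper bottle is moved more than 25 mm or tipped (distance of any of small_beaker_mid, vial_mid, dropper_mid from where it was at the start of the episode above 0.025 m or angle between any of small_beaker_mid, vial_mid, dropper_mid's own z axis and vertical above 0.5 rad).
It also fails if it takes over 72 s, if anything falls off the work surface, if the arm or the gripper's body presses on something with over 40 N, if the wrist force passes 120 N, or if a joint passes its speed limit or range.

## Working session

There is one attempt and no reset: what is moved stays moved. The work goes in short steps, Python scripts to look and compute and a shell command to move; the robot and the scene stay as the last step left them, time stands still between calls to the robot, and variables do not carry over. Pictures are saved under pics/ and viewed, about 8 in all and at most 12, crops included, and the job is handed in when it is done.

```bash
mkdir -p pics; cat > h.py <<'E'
from cell import *
import numpy as np, cv2
from scipy.spatial.transform import Rotation as R
def snap(name,fn,crop=None,scale=1):
    im,d=get_image(name); np.save(f'pics/{fn}.npy',d); cv2.imwrite(f'pics/{fn}_raw.png',im)
    if crop: r0,r1,c0,c1=crop; im=im[r0:r1,c0:c1]
    im=cv2.resize(im,None,fx=scale,fy=scale,interpolation=cv2.INTER_CUBIC); cv2.imwrite(f'pics/{fn}.png',im)
    return d
def px(name,c,r,z):
    "point where the pixel's ray meets height z"
    k=get_calibration(name); K=np.array(k['camera_matrix']);T=np.array(k['pose'])
    v=T[:3,:3]@np.linalg.solve(K,[c,r,1]); o=T[:3,3]; return o+v*(z-o[2])/v[2]
def cloud(name,d):
    k=get_calibration(name); K=np.array(k['camera_matrix']);T=np.array(k['pose'])
    r,c=np.mgrid[:d.shape[0],:d.shape[1]]
    p=np.stack([(c-K[0,2])/K[0,0]*d,(r-K[1,2])/K[1,1]*d,d],-1)
    return p@T[:3,:3].T+T[:3,3]
def tool():
    s=observe(); return np.array(s['position']),R.from_rotvec(s['ee_rot']).as_matrix()
E
python3 - <<'E'
from h import *
s=observe(); print({k:np.round(v,3) for k,v in s.items()}); print(tool()[1].round(3))
for n in('top','side'):
    d=snap(n,n+'0'); k=get_calibration(n); print(n,np.round(k['pose'],3),np.round(k['camera_matrix'],1))
E
```

```text
{'clock': np.float64(0.0), 'joints': array([-1.238,  0.435,  0.025,  1.574, -0.012,  1.134, -0.075]), 'dq': array([-0.001, -0.   , -0.001, -0.   ,  0.001,  0.   ,  0.001]), 'joint_efforts': array([-0.0000e+00, -6.6784e+01,  9.8500e-01, -3.1446e+01, -6.1000e-02,
        4.2000e-02,  0.0000e+00]), 'position': array([0.264, 0.566, 0.226]), 'ee_rot': array([ 0.341,  1.544, -0.343]), 'force': array([ 0.251,  0.087, -0.005]), 'ft_torque': array([-0.055,  0.001,  0.033]), 'width': np.float64(1.0)}
[[-0.001  0.422  0.907]
 [-0.001  0.907 -0.422]
 [-1.    -0.002  0.   ]]
top [[-0.003 -0.998  0.061  0.538]
 [-1.     0.002 -0.012  0.014]
 [ 0.012 -0.061 -0.998  0.946]
 [ 0.     0.     0.     1.   ]] [[395.9   0.  317.2]
 [  0.  395.9 202.3]
 [  0.    0.    1. ]]
side [[-0.989 -0.099  0.107  0.518]
 [-0.145  0.592 -0.793  0.786]
 [ 0.015 -0.8   -0.6    0.67 ]
 [ 0.     0.     0.     1.   ]] [[482.2   0.  320.4]
 [  0.  482.2 205.2]
 [  0.    0.    1. ]]
```

View pics/top0.png

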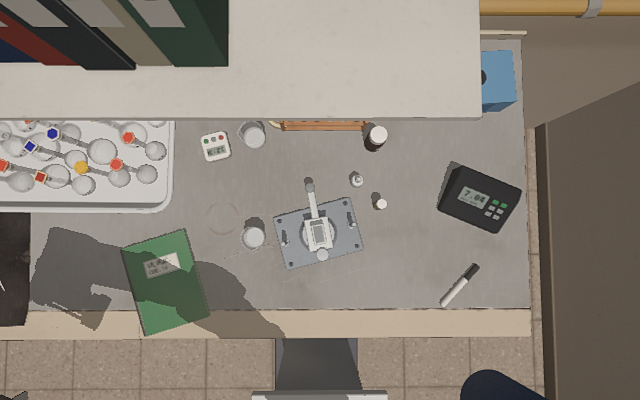

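View pics/side0.png

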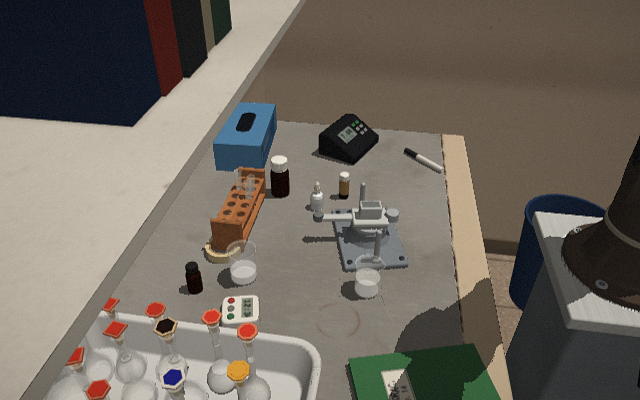

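The top view shows the indexer at about px (319,233), with the lever boss there and the handle end at (309,186). The beaker is at (254,236), the vial at (381,203) and the dropper at (356,180). A shelf overhangs the back above row 120. I'll enlarge the indexer and measure from depth.

```bash
python3 - <<'E'
from h import *
im=cv2.imread('pics/top0_raw.png')[165:285,230:400]; cv2.imwrite('pics/c1.png',cv2.resize(im,None,fx=4.5,fy=4.5,interpolation=cv2.INTER_CUBIC))
d=np.load('pics/top0.npy'); P=cloud('top',d)
Q=P[165:285,260:375].reshape(-1,3); Q=Q[d[165:285,260:375].ravel()>0]
b=Q[(abs(Q[:,2]-.091)<.005)]
print('boss',len(b),b.mean(0).round(4),cv2.minAreaRect(b[:,:2].astype(np.float32)*1000))
h=Q[(Q[:,2]>.05)&(Q[:,2]<.08)]
print('h',cv2.minAreaRect(h[:,:2].astype(np.float32)*1000))
p=Q[(Q[:,2]>.004)&(Q[:,2]<.02)]; r=cv2.minAreaRect(p[:,:2].astype(np.float32)*1000);print('plate',len(p),r)
for n,(c,r_),z in (('handle end',(309.5,186),.066),('boss',(320,233),.091)): print(n,px('top',c,r_,z).round(4),P[r_,int(c)].round(4))
for n,(c,r_) in (('shelf',(350,100)),('shelfedge',(350,112)),('dropper',(356,180)),('vial',(381,203)),('beaker',(254,236))):print(n,P[r_,c].round(3))
E
```

```text
boss 290 [0.522  0.0016 0.0909] ((521.861572265625, 1.5628280639648438), (43.53586959838867, 167.8391571044922), 10.938840866088867)
h ((572.6231689453125, 19.62042999267578), (194.94300842285156, 199.39315795898438), 76.15001678466797)
plate 3289 ((543.4756469726562, 3.70458984375), (271.4656066894531, 281.87322998046875), 89.75720977783203)
handle end [0.6278 0.0209 0.066 ] [0.6275 0.022  0.0688]
boss [ 0.5236 -0.0017  0.091 ] [ 0.5236 -0.0018  0.0893]
shelf [ 0.696 -0.033  0.457]
shelfedge [ 0.681 -0.033  0.456]
dropper [ 0.642 -0.084  0.056]
vial [ 0.59  -0.139  0.065]
beaker [0.516 0.148 0.036]
```

View pics/c1.png

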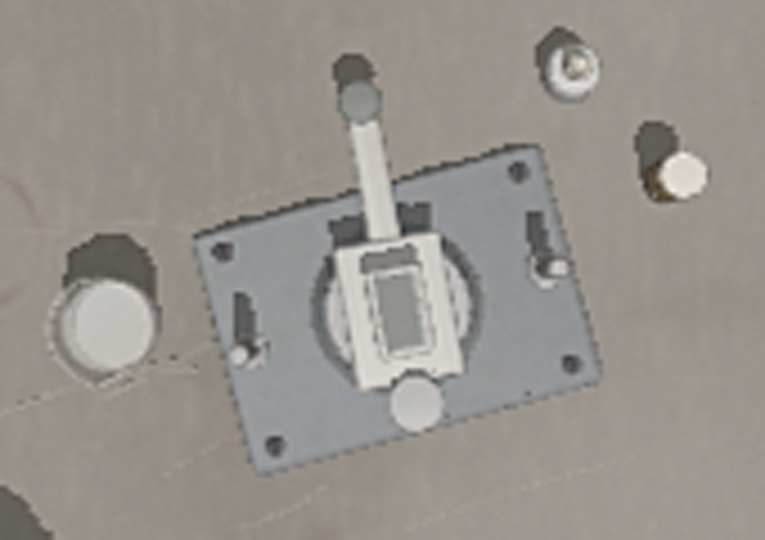

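```bash
python3 - <<'E'
from h import *
f=lambda u,v,z:px('top',u/4.5+230,v/4.5+165,z)
C=[f(*c,.012) for c in((195,237),(538,146),(600,380),(260,472))]
print(np.round(C,4)); print('centre',np.mean(C,0).round(4),[np.linalg.norm(C[i]-C[i-1]).round(4) for i in range(4)])
x=(C[0]+C[1]-C[2]-C[3])[:2]; y=(C[0]+C[3]-C[1]-C[2])[:2]
print('yaw',np.arctan2(x[1],x[0]),np.arctan2(-y[0],y[1]))
H=f(360,101,.066);W=f(417,403,.071);B=f(402,310,.091)
print('H',H.round(4),'W',W.round(4),'B',B.round(4))
dl=H-W; print('handle dir',np.arctan2(dl[1],dl[0]),np.linalg.norm(dl),'B from H-W',(W+dl*46/151).round(4))
po=[f(246,350,.088),f(556,266,.088)];print('posts',np.round(po,4),np.mean(po,0))
print('bushes',f(572,66,.07),f(683,174,.064),f(108,322,.05))
k=get_calibration('side');im=cv2.imread('pics/side0_raw.png')
T=np.linalg.inv(k['pose']); 
for n,p in (('B',[B[0],B[1],.091]),('ctr',[*np.mean(C,0)[:2],.091])):
    q=np.array(k['camera_matrix'])@(T@[*p,1])[:3]; print(n,q[:2]/q[2])
cv2.imwrite('pics/c2.png',cv2.resize(im[165:285,300:430],None,fx=5,fy=5,interpolation=cv2.INTER_CUBIC))
E
```

```text
[[ 0.5586  0.1065  0.012 ]
 [ 0.606  -0.0735  0.012 ]
 [ 0.4835 -0.1049  0.012 ]
 [ 0.4366  0.0723  0.012 ]]
centre [5.212e-01 1.000e-04 1.200e-02] [np.float64(0.1267), np.float64(0.1861), np.float64(0.1265), np.float64(0.1833)]
yaw 0.2621266642844137 0.257953830613874
H [0.6246 0.0198 0.066 ] W [ 0.476  -0.0078  0.071 ] B [ 5.217e-01 -3.000e-04  9.100e-02]
handle dir 0.18362049355815915 0.1511568884694101 B from H-W [0.5213 0.0006 0.0695]
posts [[ 0.5028  0.0744  0.088 ]
 [ 0.5425 -0.0745  0.088 ]] [ 5.22631624e-01 -4.66230131e-05  8.80000000e-02]
bushes [ 0.64138496 -0.08515132  0.07      ] [ 0.58808917 -0.14055051  0.064     ] [0.51538206 0.14606534 0.05      ]
B [371.04167887 203.66157715]
ctr [371.29134754 203.80891573]
```

View pics/c2.png

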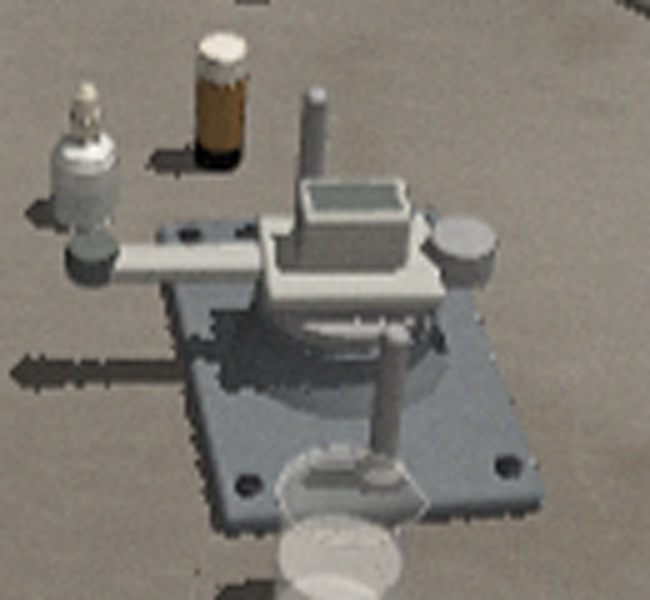

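The boss centre comes out at about (0.5215, 0.000) and the side view agrees within 1 px. The indexer yaw is about 0.26 rad and the handle direction 0.184 rad. I'll move above it now.

```bash
cat >> h.py <<'E'
def todo(x,y,z,ang):
    "remaining shift in tool axes; ang = wanted world angle of tool y; turn about tool x"
    p,M=tool(); a=np.arctan2(M[1,1],M[0,1]); s=observe()
    t=(np.array([x,y,z])-p)@M; da=(ang-a+np.pi)%(2*np.pi)-np.pi
    print('clk',round(float(s['clock']),2),'p',p.round(4),'ang',a.round(4),'tilt',M[:,0].round(3),'| shift',t.round(4),'turn x',-da.round(4),'| F',np.round(s['force'],2),'T',np.round(s['ft_torque'],2),'w',round(float(s['width']),3),'j',np.round(s['joints'],2))
E
python3 -m handwheel '[[0.55,0,-0.02,0.0236,0,0,0],[0.55,0,-0.02,0.0236,0,0,0],[0.55,0,-0.02,0.0236,0,0,0],[0.55,0,-0.02,0.0236,0,0,0],[0.55,0,-0.02,0.0236,0,0,0],[0.55,0,-0.02,0.0236,0,0,0],[0.55,0,-0.02,0.0236,0,0,0],[0.55,0,-0.02,0.0236,0,0,0],[0.55,0,-0.02,0.0236,0,0,0],[0.55,0,-0.02,0.0236,0,0,0]]'
python3 -m handwheel '[[0.55,0,-0.02,0.0236,0,0,0],[0.55,0,-0.02,0.0236,0,0,0],[0.55,0,-0.02,0.0236,0,0,0],[0.55,0,-0.02,0.0236,0,0,0],[0.55,0,-0.02,0.0236,0,0,0],[0.55,0,-0.02,0.0236,0,0,0],[0.55,0,-0.02,0.0236,0,0,0],[0.55,0,-0.02,0.0236,0,0,0],[0.55,0,-0.02,0.0236,0,0,0],[0.55,0,-0.02,0.0236,0,0,0]]'
python3 -m handwheel '[[0.55,0,0,0,-0.124,0,0],[0.55,0,0,0,-0.124,0,0],[0.55,0,0,0,-0.124,0,0],[0.55,0,0,0,-0.124,0,0],[0.55,0,0,0,-0.124,0,0],[0.55,0,0,0,0,0,0],[0.55,0,0,0,0,0,0]]'
python3 -c "
from h import *
todo(.5215,0,.12,1.755)"
```

```text
clock: 1.1
position: [0.3936, 0.2843, 0.2265]
ee_rot: [0.342, 1.544, -0.342]
force: [0.9, 0.5, 0.4]
width: 0.55
clock: 2.1
position: [0.523, 0.0035, 0.2265]
ee_rot: [0.342, 1.544, -0.342]
force: [0.2, 0.7, 0.3]
width: 0.552
clock: 2.8
position: [0.5226, 0.0046, 0.2265]
ee_rot: [-0.142, 1.567, 0.142]
force: [-0.1, -0.1, -0.2]
width: 0.555
clk 2.8 p [0.5226 0.0046 0.2265] ang 1.7511 tilt [-0.001  0.    -1.   ] | shift [ 0.1065 -0.0044 -0.0019] turn x -0.0039 | F [-0.1  -0.09 -0.21] T [0.08 0.01 0.02] w 0.555 j [-0.27  0.27  0.21  1.83 -0.06  1.05  1.71]
```

```bash

python3 -m handwheel '[[0.55,0.03,-0.0044,-0.0019,-0.004,0,0],[0.55,0.03,0,0,0,0,0],[0.55,0.03,0,0,0,0,0],[0.55,0.02,0,0,0,0,0],[0.55,0,0,0,0,0,0],[0.55,0,0,0,0,0,0]]'
python3 -c "
from h import *
todo(.5215,0,.067,1.755)
snap('side','s1',(165,285,300,430),5)"
```

```text
clock: 3.4
position: [0.5219, -0.0, 0.1171]
ee_rot: [-0.146, 1.566, 0.146]
force: [0.3, 0.1, -0.1]
width: 0.549
clk 3.4 p [ 0.5219 -0.      0.1171] ang 1.7571 tilt [-0. -0. -1.] | shift [ 0.0501  0.0001 -0.0003] turn x 0.0021 | F [ 0.29  0.11 -0.13] T [0.04 0.04 0.04] w 0.549 j [-0.24  0.39  0.19  1.96 -0.1   0.79  1.75]
```

View pics/s1.png

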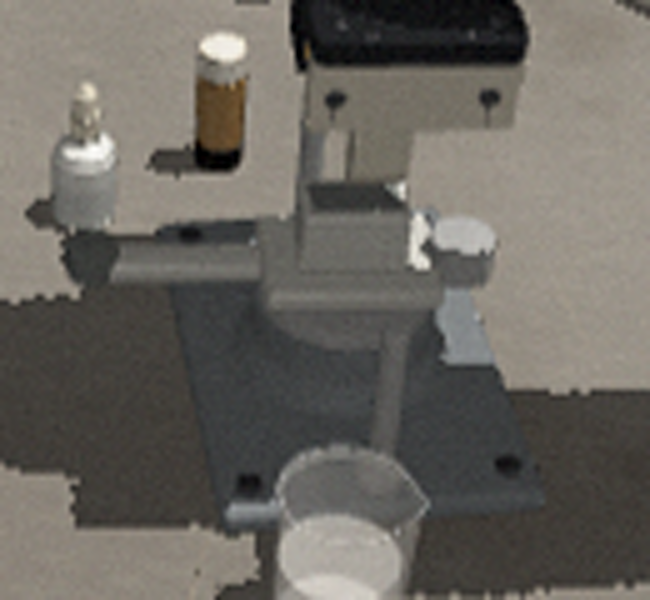

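The gripper is above the boss, jaws straddling it, with the near finger at crop px (380,150). I'll descend and grip.

```bash

python3 -m handwheel '[[0.55,0.015,0,0,0,0,0],[0.55,0.015,0,0,0,0,0],[0.55,0.01,0,0,0,0,0],[0.55,0.0085,0,0,0,0,0],[0.55,0,0,0,0,0,0],[0.55,0,0,0,0,0,0]]'
python3 -c "
from h import *
todo(.5215,0,.067,1.755)"
python3 -m handwheel '[[0.2,0,0,0,0,0,0],[0.2,0,0,0,0,0,0],[0.2,0,0,0,0,0,0],[0.2,0,0,0,0,0,0],[0.2,0,0,0,0,0,0],[0.2,0,0,0,0,0,0],[0.2,0,0,0,0,0,0],[0.2,0,0,0,0,0,0]]' 25
python3 -c "
from h import *
todo(.5215,0,.067,1.755)"
```

```text
clock: 4.05
position: [0.5221, 0.0, 0.0686]
ee_rot: [-0.148, 1.565, 0.148]
force: [0.3, -0.3, 0.2]
width: 0.553
clk 4.05 p [0.5221 0.     0.0686] ang 1.7587 tilt [ 0.  0. -1.] | shift [ 0.0016  0.0001 -0.0006] turn x 0.0037 | F [ 0.34 -0.32  0.23] T [-0.  0.  0.] w 0.553 j [-0.23  0.47  0.17  2.01 -0.12  0.68  1.77]
clock: 4.85
position: [0.522, 0.0004, 0.0686]
ee_rot: [-0.148, 1.565, 0.148]
force: [-0.5, 2.3, 5.0]
width: 0.307
clk 4.85 p [5.22e-01 4.00e-04 6.86e-02] ang 1.7593 tilt [ 0.  0. -1.] | shift [ 0.0016 -0.0003 -0.0006] turn x 0.0043 | F [-0.5   2.3   4.99] T [ 0.57  0.35 -0.01] w 0.307 j [-0.23  0.47  0.17  2.01 -0.12  0.68  1.77]
```

Gripped: the width of 0.307 is 28.2 mm, matching the boss. I'll probe the hole's play along the lever x to find the pin's axis in the tool frame.

```bash

g(){ grep -E 'pos|force'| tr '\n' ' ';echo; }
python3 -m handwheel '[[0.2,0,0,0.001,0,0,0],[0.2,0,0,0,0,0,0]]'|g
python3 -m handwheel '[[0.2,0,0,0.001,0,0,0],[0.2,0,0,0,0,0,0]]'|g
python3 -m handwheel '[[0.2,0,0,0.001,0,0,0],[0.2,0,0,0,0,0,0]]'|g
echo back
python3 -m handwheel '[[0.2,0,0,-0.003,0,0,0],[0.2,0,0,0,0,0,0]]'|g
python3 -m handwheel '[[0.2,0,0,-0.001,0,0,0],[0.2,0,0,0,0,0,0]]'|g
python3 -m handwheel '[[0.2,0,0,-0.001,0,0,0],[0.2,0,0,0,0,0,0]]'|g
python3 -m handwheel '[[0.2,0,0,-0.001,0,0,0],[0.2,0,0,0,0,0,0]]'|g
python3 -m handwheel '[[0.2,0,0,0.003,0,0,0],[0.2,0,0,0,0,0,0]]'|g
echo y
python3 -m handwheel '[[0.2,0,0.001,0,0,0,0],[0.2,0,0,0,0,0,0]]'|g
python3 -m handwheel '[[0.2,0,0.001,0,0,0,0],[0.2,0,0,0,0,0,0]]'|g
python3 -m handwheel '[[0.2,0,-0.003,0,0,0,0],[0.2,0,0,0,0,0,0]]'|g
python3 -m handwheel '[[0.2,0,-0.001,0,0,0,0],[0.2,0,0,0,0,0,0]]'|g
python3 -m handwheel '[[0.2,0,-0.001,0,0,0,0],[0.2,0,0,0,0,0,0]]'|g
```

```text
position: [0.5221, 0.0004, 0.0685] force: [-4.2, 2.2, 9.6] 
position: [0.5221, 0.0004, 0.0685] force: [-7.6, 0.8, 13.1] 
position: [0.5222, 0.0004, 0.0684] force: [-11.0, 0.5, 17.3] 
back
position: [0.5217, 0.0004, 0.0685] force: [-3.1, 2.7, 7.1] 
position: [0.5217, 0.0003, 0.0686] force: [1.1, 3.3, 4.4] 
position: [0.5211, 0.0002, 0.0686] force: [3.8, 4.5, 2.5] 
position: [0.5202, 0.0, 0.0686] force: [3.8, 3.6, 2.4] 
position: [0.5205, 0.0001, 0.0685] force: [-5.6, 2.6, 14.7] 
y
position: [0.5205, 0.0002, 0.0685] force: [-4.9, 0.1, 13.4] 
position: [0.5205, 0.0002, 0.0685] force: [-4.6, -2.6, 13.1] 
position: [0.5205, -0.0, 0.0684] force: [-6.0, 5.8, 14.2] 
position: [0.5206, -0.0001, 0.0684] force: [-6.9, 8.3, 15.7] 
position: [0.5206, -0.0002, 0.0684] force: [-6.4, 10.8, 16.2]
```

Stiction masks the play: the arm is soft at about 3.5 N/mm and the lever is loaded against the lugs. I'll undo the y shift, lift, and measure the hold by camera.

```bash

python3 -m handwheel '[[0.2,0,0.003,0,0,0,0],[0.2,-0.004,0,0,0,0,0],[0.2,-0.006,0,0,0,0,0],[0.2,-0.01,0,0,0,0,0],[0.2,-0.015,0,0,0,0,0],[0.2,-0.015,0,0,0,0,0],[0.2,-0.015,0,0,0,0,0],[0.2,0,0,0,0,0,0],[0.2,0,0,0,0,0,0]]' 35
python3 - <<'E'
from h import *
todo(.5215,0,.13,1.755-3.07)
snap('side','s2',(125,255,300,430),4.6)
d=snap('top','t2',(165,285,230,400),4.5)
k=get_calibration('side');T=np.linalg.inv(k['pose']);p,M=tool()
for q in (p, p-.01*M[:,0]):
    v=np.array(k['camera_matrix'])@(T@[*q,1])[:3]; print(v[:2]/v[2])
E
python3 - <<'E'
import cv2,numpy as np
a=cv2.imread('pics/s2.png');b=cv2.imread('pics/t2.png')
b=cv2.resize(b[:, :],(400,282)); a=cv2.resize(a,(400,400)) 
o=np.zeros((400,800,3),np.uint8);o[:,:400]=a;o[:282,400:]=b;cv2.imwrite('pics/v2.png',o)
E
```

```text
clock: 8.35
position: [0.522, -0.0005, 0.1335]
ee_rot: [-0.147, 1.565, 0.147]
force: [0.5, -1.0, -1.9]
width: 0.303
clk 8.35 p [ 5.220e-01 -5.000e-04  1.335e-01] ang 1.7584 tilt [ 0.001 -0.    -1.   ] | shift [ 0.0035  0.0005 -0.0004] turn x 3.0734 | F [ 0.48 -0.96 -1.88] T [ 0.06  0.1  -0.02] w 0.303 j [-0.25  0.37  0.19  1.95 -0.09  0.83  1.75]
[372.89346185 186.67670145]
[373.30058488 182.4571508 ]
```

View pics/v2.png

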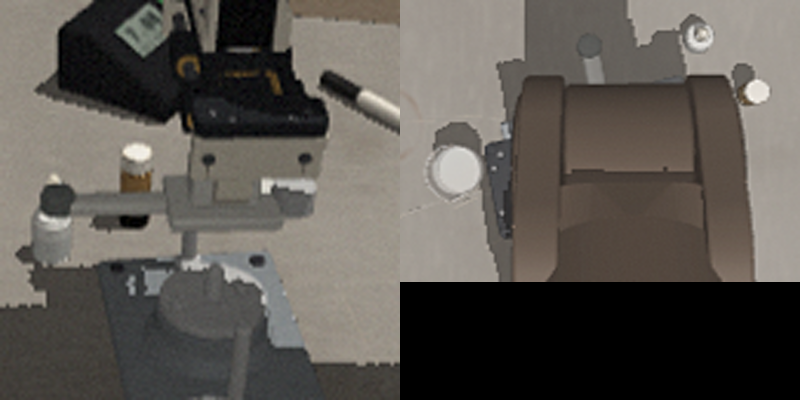

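The lever is lifted and level, and the pin and flange can be seen below at about v2 px (213,270). I'll enlarge the pin and lug area.

```bash
python3 - <<'E'
import cv2,numpy as np
a=cv2.imread('pics/s2_raw.png')[175:247,310:406].astype(float)
a=np.clip((a/255)**.6*255*1.1,0,255).astype(np.uint8)
cv2.imwrite('pics/v3.png',cv2.resize(a,None,fx=8,fy=8,interpolation=cv2.INTER_CUBIC))
E
```

```text
(no output)
```

View pics/v3.png

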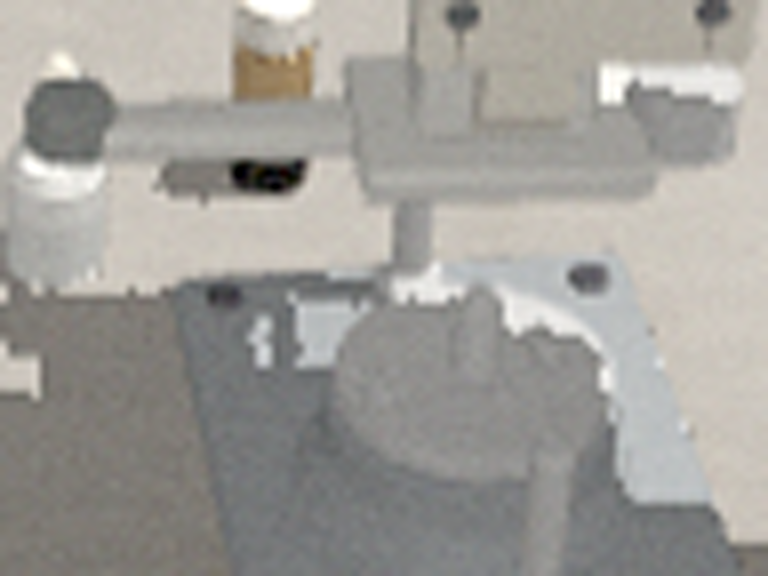

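```bash
python3 - <<'E'
from h import *
k=get_calibration('side');T=np.linalg.inv(k['pose']);K=np.array(k['camera_matrix'])
def pr(p): q=K@(T@[*p,1])[:3]; q=q[:2]/q[2]; return ((q-[310,175])*8).round(0)
print('pin',px('side',370.1,211.2,.074).round(4))
p,M=tool(); a=.1876; u=np.array([np.cos(a),np.sin(a)]); n=np.array([-u[1],u[0]])
for e in (0,.003):
  L=lambda h,l,z: pr([*(p[:2]+u*(h+e)+n*l),p[2]-.0156+z])  # h toward handle, l to left
  print(e,'hend',L(.105,0,.013),'weight',L(-.046,0,.018),'plate near bottom',L(.036,.027,0),L(-.036,.027,0),'near top',L(.036,.027,.01),L(-.036,.027,.01),'far top',L(.036,-.027,.01),'boss top near',L(.022,.014,.038),L(-.022,.014,.038))
print('indexer plate',[pr([*c,.012]) for c in ((.606,-.0735),(.4835,-.1049))],'drum axis top',pr([.5215,0,.074]))
E
```

```text
pin [0.5221 0.0026 0.074 ]
0 hend [ 75. 107.] weight [690.  83.] plate near bottom [364. 212.] [660. 208.] near top [367. 178.] [664. 175.] far top [345.  52.] boss top near [427.  51.] [610.  49.]
0.003 hend [ 63. 107.] weight [678.  83.] plate near bottom [352. 212.] [648. 208.] near top [354. 178.] [652. 175.] far top [333.  52.] boss top near [414.  51.] [597.  49.]
indexer plate [array([183., 271.]), array([624., 248.])] drum axis top [484. 284.]
```

The lever axis lies within about 1 mm of the tool axis, and the pin is near (0.522, 0.001). I'll turn end for end, clockwise so that joint 7 keeps room for the swing.

```bash

python3 -m handwheel '[[0.2,0,0,0,0.07,0,0],[0.2,0,0,0,0.14,0,0],[0.2,0,0,0,0.14,0,0],[0.2,0,0,0,0.14,0,0],[0.2,0,0,0,0.14,0,0],[0.2,0,0,0,0.14,0,0],[0.2,0,0,0,0.14,0,0],[0.2,0,0,0,0.14,0,0],[0.2,0,0,0,0.14,0,0],[0.2,0,0,0,0.14,0,0]]' >/dev/null
python3 -m handwheel '[[0.2,0,0,0,0.14,0,0],[0.2,0,0,0,0.14,0,0],[0.2,0,0,0,0.14,0,0],[0.2,0,0,0,0.14,0,0],[0.2,0,0,0,0.14,0,0],[0.2,0,0,0,0.14,0,0],[0.2,0,0,0,0.14,0,0],[0.2,0,0,0,0.14,0,0],[0.2,0,0,0,0.14,0,0],[0.2,0,0,0,0.14,0,0]]'
python3 -m handwheel '[[0.2,0,0,0,0.14,0,0],[0.2,0,0,0,0.14,0,0],[0.2,0,0,0,0.06,0,0],[0.2,0,0,0,0,0,0],[0.2,0,0,0,0,0,0]]'
python3 - <<'E'
from h import *
todo(.522,.001,.13,-1.312)
snap('side','s4'); a=cv2.imread('pics/s4_raw.png')[175:247,330:426]
a=cv2.resize(a,None,fx=8,fy=8,interpolation=cv2.INTER_CUBIC)
l=cv2.cvtColor(a,cv2.COLOR_BGR2LAB); l[...,0]=cv2.createCLAHE(4,(6,6)).apply(l[...,0]); cv2.imwrite('pics/s4.png',cv2.cvtColor(l,cv2.COLOR_LAB2BGR))
k=get_calibration('side');T=np.linalg.inv(k['pose']);K=np.array(k['camera_matrix'])
def pr(p): q=K@(T@[*p,1])[:3]; q=q[:2]/q[2]; return ((q-[330,175])*8).round(0)
p,M=tool(); a=np.arctan2(M[1,1],M[0,1])-np.pi/2; u=np.array([np.cos(a),np.sin(a)]); n=np.array([-u[1],u[0]])
L=lambda h,l,z: pr([*(p[:2]+u*h+n*l),p[2]-.0156+z])
print('hend',L(.105,0,.013),'weight',L(-.046,0,.018),'plate near top',L(.036,-.027,.01),L(-.036,-.027,.01),'pin(.522,.001)',pr([.522,.001,.074]))
for t in (-.3,0,.3):
    w=np.array([np.cos(.26+t),np.sin(.26+t)]); print(t,'lugs',pr([*(np.array([.522,.001])-w*.019),.053]),pr([*(np.array([.522,.001])+w*.029),.053]))
E
```

```text
clock: 10.45
position: [0.5213, -0.0, 0.1326]
ee_rot: [1.882, 0.576, -1.884]
force: [-0.1, -0.0, -2.3]
width: 0.297
clock: 10.95
position: [0.5215, -0.0, 0.1327]
ee_rot: [2.08, 0.274, -2.082]
force: [0.3, -0.4, -2.2]
width: 0.302
clk 10.95 p [ 0.5215 -0.      0.1327] ang -1.3089 tilt [-0.001 -0.001 -1.   ] | shift [ 0.0027 -0.0008 -0.0008] turn x 0.0031 | F [ 0.3  -0.42 -2.21] T [-0.03  0.2   0.04] w 0.302 j [-0.81  0.54  1.01  1.99 -0.57  0.93 -0.81]
hend [756.  79.] weight [157.  95.] plate near top [509. 167.] [215. 184.] pin(.522,.001) [322. 286.]
-0.3 lugs [389. 360.] [203. 336.]
0 lugs [388. 346.] [204. 357.]
0.3 lugs [380. 333.] [215. 378.]
```

View pics/s4.png

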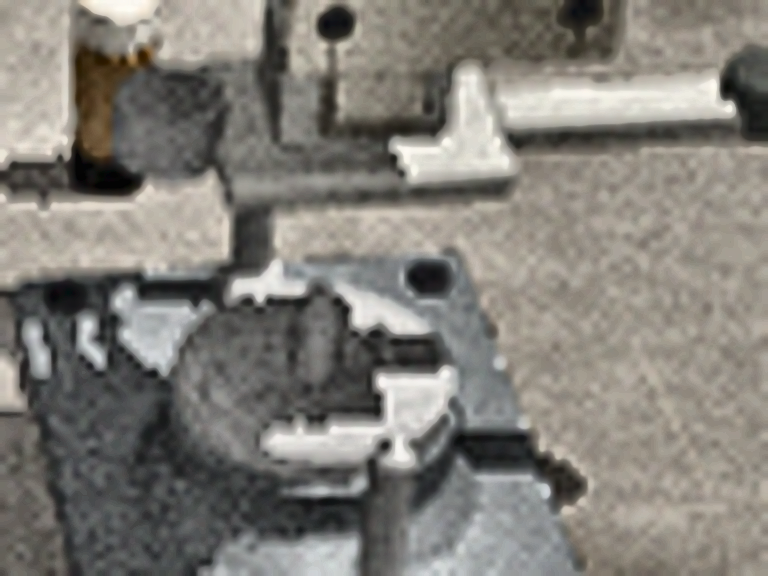

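The handle now points to the front, the pin top is at about crop px (320,290), and the plate's near corners are at (225,180) and (513,165). So the lever sits about 1.2 mm handle-wards in the grip. I'll offset for that and lower onto the pin gently.

```bash

python3 -m handwheel '[[0.2,0.012,-0.0005,-0.002,0.003,0,0],[0.2,0.012,0,0,0,0,0],[0.2,0.012,0,0,0,0,0],[0.2,0,0,0,0,0,0]]'
python3 -m handwheel '[[0.2,0.004,0,0,0,0,0],[0.2,0.004,0,0,0,0,0],[0.2,0,0,0,0,0,0]]'
python3 -m handwheel '[[0.2,0.004,0,0,0,0,0],[0.2,0.002,0,0,0,0,0],[0.2,0,0,0,0,0,0]]'
python3 -c "
from h import *
todo(.5233,.001,.0686,-1.312)"
```

```text
clock: 11.4
position: [0.5222, 0.0011, 0.0952]
ee_rot: [2.081, 0.269, -2.088]
force: [-0.4, 0.3, -2.0]
width: 0.303
clock: 11.7
position: [0.5234, 0.001, 0.0889]
ee_rot: [2.084, 0.269, -2.085]
force: [-0.4, -0.6, -1.0]
width: 0.301
clock: 12.0
position: [0.5235, 0.0011, 0.083]
ee_rot: [2.084, 0.269, -2.085]
force: [0.2, 0.5, -1.9]
width: 0.302
clk 12.0 p [0.5235 0.0011 0.083 ] ang -1.314 tilt [-0.  0. -1.] | shift [0.0144 0.0001 0.0003] turn x -0.002 | F [ 0.18  0.49 -1.95] T [0.08 0.11 0.01] w 0.302 j [-0.74  0.6   0.93  2.03 -0.66  0.84 -0.75]
```

The hole is over the pin with no contact force. I'll continue down to the lugs.

```bash

python3 -m handwheel '[[0.2,0.004,0,0,0,0,0],[0.2,0.004,0,0,0,0,0],[0.2,0.003,0,0,0,0,0],[0.2,0,0,0,0,0,0]]'
python3 -m handwheel '[[0.2,0.002,0,0,0,0,0],[0.2,0.001,0,0,0,0,0],[0.2,0,0,0,0,0,0]]'
python3 -m handwheel '[[0.2,0.002,0,0,0,0,0],[0.2,0,0,0,0,0,0]]'
python3 -c "
from h import *
todo(.5233,.001,.0686,-1.312)"
```

```text
clock: 12.4
position: [0.5236, 0.0011, 0.0718]
ee_rot: [2.084, 0.269, -2.085]
force: [1.2, 0.6, -2.3]
width: 0.303
clock: 12.7
position: [0.5236, 0.0011, 0.0691]
ee_rot: [2.085, 0.269, -2.085]
force: [0.6, 0.7, -3.4]
width: 0.301
clock: 12.9
position: [0.5238, 0.001, 0.0682]
ee_rot: [2.086, 0.27, -2.085]
force: [-5.1, 3.1, 15.7]
width: 0.3
clk 12.9 p [0.5238 0.001  0.0682] ang -1.3144 tilt [ 0.001  0.001 -1.   ] | shift [-0.0004 -0.0001  0.0005] turn x -0.0024 | F [-5.13  3.08 15.7 ] T [0.51 1.   0.04] w 0.3 j [-0.72  0.62  0.91  2.04 -0.69  0.81 -0.72]
```

Contact comes at TCP z ≈ 0.0685, which is riding height on the lugs. I'll ease the pressure and sweep clockwise in small steps (against the home stop, so nothing is dragged), watching for Fz to fall.

```bash
g(){ grep -E 'pos|force'| tr '\n' ' ';echo; }
python3 -m handwheel '[[0.2,-0.0003,0,0,0,0,0],[0.2,0,0,0,0,0,0]]'|g
python3 -m handwheel '[[0.2,0,0,0,0.02,0,0],[0.2,0,0,0,0.02,0,0]]'|g
python3 -m handwheel '[[0.2,0,0,0,0.02,0,0],[0.2,0,0,0,0.02,0,0]]'|g
python3 -m handwheel '[[0.2,0,0,0,0.02,0,0],[0.2,0,0,0,0.02,0,0]]'|g
python3 -m handwheel '[[0.2,0,0,0,0.02,0,0],[0.2,0,0,0,0.02,0,0]]'|g
python3 -m handwheel '[[0.2,0,0,0,0.02,0,0],[0.2,0,0,0,0.02,0,0]]'|g
python3 -m handwheel '[[0.2,0,0,0,0.02,0,0],[0.2,0,0,0,0.02,0,0]]'|g
python3 -m handwheel '[[0.2,0,0,0,0.02,0,0],[0.2,0,0,0,0.02,0,0]]'|g
python3 -c "
from h import *
todo(.5233,.001,.0686,-1.312)"
```

```text
position: [0.5238, 0.001, 0.0683] force: [-2.6, 1.6, 11.3] 
position: [0.5238, 0.0011, 0.0683] force: [-3.2, 2.4, 11.1] 
position: [0.524, 0.0011, 0.0683] force: [-1.7, 2.4, 11.2] 
position: [0.524, 0.0011, 0.0683] force: [-2.7, 1.8, 11.5] 
position: [0.5241, 0.0011, 0.0684] force: [-1.4, 1.6, 10.1] 
position: [0.5242, 0.0011, 0.0684] force: [-1.6, 2.4, 10.6] 
position: [0.5242, 0.001, 0.0684] force: [-1.6, 1.8, 10.4] 
position: [0.5243, 0.001, 0.0684] force: [-0.2, 2.5, 10.6] 
clk 14.5 p [0.5243 0.001  0.0684] ang -1.5946 tilt [ 0.001  0.001 -1.   ] | shift [-0.0002  0.      0.001 ] turn x -0.2826 | F [-0.19  2.47 10.61] T [0.4  0.56 0.16] w 0.302 j [-0.77  0.66  0.98  2.04 -0.75  0.85 -0.94]
```

```bash
g(){ grep -E 'pos|force'| tr '\n' ' ';echo; }
python3 -m handwheel '[[0.2,0,0,0,0.03,0,0],[0.2,0,0,0,0.02,0,0]]'|g
echo lift and go to the other side
python3 -m handwheel '[[0.2,-0.003,0,-0.0005,0,0,0],[0.2,0,0,0,-0.1,0,0],[0.2,0,0,0,-0.1,0,0],[0.2,0,0,0,-0.1,0,0],[0.2,0,0,0,-0.1,0,0],[0.2,0,0,0,-0.1,0,0],[0.2,0,0,0,-0.1,0,0],[0.2,0,0,0,-0.1,0,0],[0.2,0,0,0,0,0,0]]'|g
python3 -c "
from h import *
todo(.5235,.001,.0686,-1.312)"
python3 -m handwheel '[[0.2,0.0015,0,0,0,0,0],[0.2,0.001,0,0,0,0,0],[0.2,0,0,0,0,0,0]]'|g
```

```text
position: [0.5243, 0.0009, 0.0684] force: [-1.0, 1.7, 11.1] 
lift and go to the other side
position: [0.5241, 0.0012, 0.0706] force: [1.0, 1.9, -1.9] 
clk 15.6 p [0.5241 0.0012 0.0706] ang -0.942 tilt [ 0.     0.001 -1.   ] | shift [ 0.002  -0.0001  0.0006] turn x 0.37 | F [ 0.99  1.89 -1.86] T [0.35 0.02 0.01] w 0.304 j [-0.67  0.58  0.81  2.03 -0.6   0.78 -0.44]
position: [0.5242, 0.0012, 0.0683] force: [-1.8, 2.3, 7.1]
```

```bash
g(){ grep -E 'pos|force'| tr '\n' ' ';echo; }
python3 -m handwheel '[[0.2,0.0001,0,0,0.02,0,0],[0.2,0,0,0,0.02,0,0]]'|g
python3 -m handwheel '[[0.2,0,0,0,0.02,0,0],[0.2,0,0,0,0.02,0,0]]'|g
python3 -m handwheel '[[0.2,0,0,0,0.02,0,0],[0.2,0,0,0,0.02,0,0]]'|g
python3 -m handwheel '[[0.2,0,0,0,0.02,0,0],[0.2,0,0,0,0.02,0,0]]'|g
python3 -m handwheel '[[0.2,0,0,0,0.02,0,0],[0.2,0,0,0,0.02,0,0]]'|g
python3 -c "
from h import *
todo(.5235,.001,.0686,-1.312)"
```

```text
position: [0.5241, 0.0012, 0.0682] force: [-1.6, 3.2, 7.2] 
position: [0.5241, 0.0012, 0.0682] force: [-2.9, 3.1, 6.9] 
position: [0.524, 0.0013, 0.068] force: [-1.6, 3.9, 3.4] 
position: [0.5237, 0.0017, 0.0679] force: [-1.7, 3.1, 6.4] 
position: [0.5239, 0.0015, 0.068] force: [-2.9, 3.5, 5.7] 
clk 16.9 p [0.5239 0.0015 0.068 ] ang -1.1456 tilt [-0.     0.001 -1.   ] | shift [-0.0006  0.0003  0.0006] turn x 0.1664 | F [-2.92  3.46  5.67] T [1.06 0.58 0.18] w 0.307 j [-0.7   0.6   0.86  2.04 -0.65  0.79 -0.6 ]
```

There was a dip near tool angle −1.06. I'll go back there and press a little at neighbouring angles.

```bash
g(){ grep -E 'pos|force'| tr '\n' ' ';echo; }
python3 -m handwheel '[[0.2,-0.0005,0,0,-0.07,0,0],[0.2,0.0008,0,0,-0.03,0,0]]'|g
python3 -m handwheel '[[0.2,0,0,0,0.01,0,0],[0.2,0,0,0,0.01,0,0]]'|g
python3 -m handwheel '[[0.2,0.0003,0,0,0.01,0,0],[0.2,0,0,0,0.01,0,0]]'|g
python3 -m handwheel '[[0.2,0.0003,0,0,0.01,0,0],[0.2,0,0,0,0.01,0,0]]'|g
python3 -c "
from h import *
todo(.5235,.001,.0686,-1.312)"
```

```text
position: [0.5243, 0.0013, 0.0678] force: [-1.7, 4.6, 8.7] 
position: [0.5243, 0.0012, 0.0678] force: [-2.1, 4.2, 5.5] 
position: [0.5241, 0.0014, 0.0675] force: [-3.0, 5.1, 8.2] 
position: [0.5239, 0.0017, 0.0673] force: [-3.4, 6.6, 10.5] 
clk 17.7 p [0.5239 0.0017 0.0673] ang -1.1051 tilt [-0.001  0.002 -1.   ] | shift [-0.0013  0.0005  0.0006] turn x 0.2069 | F [-3.43  6.57 10.46] T [1.58 0.82 0.28] w 0.301 j [-0.69  0.6   0.85  2.04 -0.64  0.79 -0.56]
```

Side force is building up (Fy about 6.6 N), so the lever is bearing on the pin or a lug flank. I'll relieve it sideways and try again.

```bash
g(){ grep -E 'pos|force'| tr '\n' ' ';echo; }
python3 -m handwheel '[[0.2,-0.0006,-0.001,0,0,0,0],[0.2,0,0,0,0,0,0]]'|g
python3 -m handwheel '[[0.2,0,-0.001,0,0,0,0],[0.2,0,0,0,0,0,0]]'|g
python3 -m handwheel '[[0.2,0.0006,0,0.0005,-0.01,0,0],[0.2,0,0,0,-0.01,0,0]]'|g
python3 -m handwheel '[[0.2,0.0003,0,0,-0.01,0,0],[0.2,0,0,0,-0.01,0,0]]'|g
python3 -c "
from h import *
todo(.5235,.001,.0686,-1.312)"
```

```text
position: [0.5237, 0.002, 0.0677] force: [-1.1, 3.3, 5.3] 
position: [0.5236, 0.0023, 0.0678] force: [0.1, 0.7, 4.9] 
position: [0.5238, 0.0018, 0.0675] force: [1.0, -0.1, 6.4] 
position: [0.5241, 0.0015, 0.0674] force: [1.2, -0.6, 7.8] 
clk 18.5 p [0.5241 0.0015 0.0674] ang -1.0647 tilt [ 0.003 -0.001 -1.   ] | shift [-0.0012  0.0001  0.0007] turn x 0.2473 | F [ 1.24 -0.63  7.83] T [-0.13 -0.38  0.01] w 0.303 j [-0.69  0.59  0.84  2.04 -0.63  0.78 -0.53]
```

Lateral forces are clean now. I'll let gravity do it: loosen the jaws slightly so the lever floats on the pin, and stir it through the candidate angle.

```bash
g(){ grep -E 'pos|force|width'| tr '\n' ' ';echo; }
python3 -m handwheel '[[0.34,0,0,0,0,0,0],[0.34,0,0,0,0,0,0],[0.34,0,0,0,0,0,0],[0.34,0,0,0,0,0,0]]'|g
python3 -m handwheel '[[0.34,0,0,0,-0.06,0,0],[0.34,0,0,0,-0.06,0,0],[0.34,0,0,0,-0.06,0,0],[0.34,0,0,0,0,0,0]]'|g
python3 -m handwheel '[[0.34,0,0,0,0.04,0,0],[0.34,0,0,0,0.04,0,0],[0.34,0,0,0,0.04,0,0]]'|g
python3 -m handwheel '[[0.34,0,0,0,0.04,0,0],[0.34,0,0,0,0.04,0,0],[0.34,0,0,0,0.04,0,0]]'|g
python3 -m handwheel '[[0.34,0,0,0,0.04,0,0],[0.34,0,0,0,0.04,0,0]]'|g
python3 -m handwheel '[[0.34,0,0,0,0.04,0,0],[0.34,0,0,0,0.04,0,0]]'|g
python3 -c "
from h import *
todo(.5235,.001,.0686,-1.312)"
```

```text
position: [0.5224, 0.0025, 0.0665] force: [0.5, -0.5, -0.6] width: 0.343 
position: [0.5226, 0.0025, 0.0667] force: [-0.4, 0.8, 0.5] width: 0.341 
position: [0.5227, 0.0026, 0.0667] force: [-0.7, 0.1, 0.2] width: 0.341 
position: [0.5227, 0.0026, 0.0666] force: [-0.2, -0.0, 0.5] width: 0.341 
position: [0.5228, 0.0026, 0.0667] force: [-0.6, -0.2, -0.0] width: 0.339 
position: [0.5228, 0.0027, 0.0667] force: [1.5, -1.1, -0.6] width: 0.345 
clk 20.3 p [0.5228 0.0027 0.0667] ang -1.2875 tilt [ 0.  0. -1.] | shift [-0.0019  0.0018 -0.0002] turn x 0.0245 | F [ 1.51 -1.07 -0.59] T [-0.14 -0.06  0.1 ] w 0.345 j [-0.72  0.62  0.9   2.04 -0.68  0.8  -0.7 ]
```

A torque appears at tool angle −1.29. I'll check with the camera whether the lever has dropped.

```bash
python3 - <<'E'
from h import *
d=snap('side','s5',(165,255,330,450),6.5)
k=get_calibration('side');T=np.linalg.inv(k['pose']);K=np.array(k['camera_matrix'])
def pr(p): q=K@(T@[*p,1])[:3]; q=q[:2]/q[2]; return ((q-[330,165])*6.5).round(0)
c=np.array([.522,.0015])
for z in (.048,.053):
  for a in (-2.68,-2.86):
    u=np.array([np.cos(a),np.sin(a)]); n=np.array([-u[1],u[0]])
    L=lambda h,l,zz: pr([*(c+u*h+n*l),z+zz])
    print(z,a,'hend top',L(.105,0,.013),'plate near bottom',L(.036,-.027,0),L(-.036,-.027,0),'near top',L(.036,-.027,.01),L(-.036,-.027,.01))
P=cloud('side',d); q=P.reshape(-1,3); m=(q[:,2]>.04)&(q[:,2]<.08)&(np.hypot(q[:,0]-.522,q[:,1])>.09)&(np.hypot(q[:,0]-.522,q[:,1])<.12)&(q[:,0]<.47)&(abs(q[:,1])<.09)
print(m.sum(),np.median(q[m],0) if m.any() else '', np.percentile(q[m][:,2],[10,50,80,90,97]) if m.any() else '')
E
```

```text
0.048 -2.68 hend top [558. 272.] plate near bottom [394. 393.] [181. 437.] near top [397. 369.] [183. 412.]
0.048 -2.86 hend top [580. 307.] plate near bottom [386. 408.] [160. 426.] near top [390. 384.] [162. 401.]
0.053 -2.68 hend top [560. 260.] plate near bottom [396. 381.] [182. 424.] near top [399. 356.] [184. 399.]
0.053 -2.86 hend top [582. 295.] plate near bottom [388. 396.] [161. 413.] near top [391. 371.] [163. 388.]
101 [ 0.42901114 -0.03540978  0.06285904] [0.05368225 0.06285904 0.06528915 0.06581331 0.06647393]
```

View pics/s5.png

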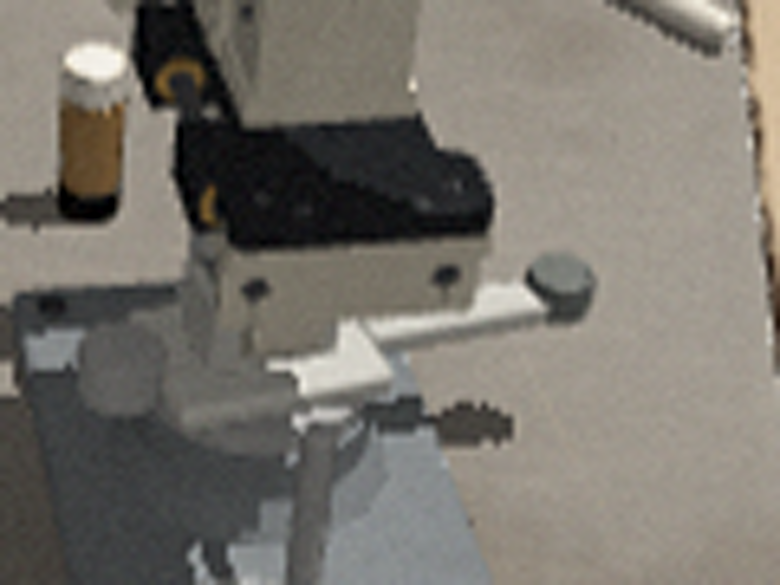

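```bash
python3 - <<'E'
from h import *
for f,b in (('side0',(310,330,205,228)),('s2',(310,330,180,203)),('s5',(408,424,200,216))):
    d=np.load(f'pics/{f}.npy'); P=cloud('side',d)[b[2]:b[3],b[0]:b[1]].reshape(-1,3)
    P=P[P[:,2]>.03]; print(f,len(P),np.percentile(P[:,2],[50,75,85,92,97]).round(4))
# tail weight in s5 & side0
for f,b in (('side0',(384,402,205,220)),('s5',(340,356,212,224))):
    d=np.load(f'pics/{f}.npy'); P=cloud('side',d)[b[2]:b[3],b[0]:b[1]].reshape(-1,3)
    P=P[P[:,2]>.03]; print(f,len(P),np.percentile(P[:,2],[50,75,85,92,97]).round(4))
E
python3 -m handwheel '[[0.34,0,0,0,0.03,0,0],[0.34,0,0,0,0.03,0,0],[0.34,0,0,0,0,0,0]]'
python3 -c "
from h import *
todo(.5235,.001,.0686,-1.312)"
```

```text
side0 165 [0.0644 0.0694 0.0702 0.0707 0.0715]
s2 231 [0.1261 0.1323 0.1341 0.1348 0.1357]
s5 124 [0.0615 0.0645 0.0654 0.066  0.0669]
side0 160 [0.0703 0.0719 0.0724 0.0731 0.0744]
s5 138 [0.0663 0.0672 0.0677 0.068  0.0684]
clock: 20.65
position: [0.5226, 0.0026, 0.0667]
ee_rot: [2.101, 0.238, -2.102]
force: [0.0, 0.4, 0.8]
width: 0.341
clk 20.65 p [0.5226 0.0026 0.0667] ang -1.3447 tilt [-0. -0. -1.] | shift [-0.0019  0.0018 -0.0005] turn x -0.0327 | F [0.04 0.36 0.78] T [-0.13  0.27  0.67] w 0.341 j [-0.73  0.63  0.91  2.04 -0.69  0.81 -0.75]
```

It has dropped: depth shows the handle end 4.7 mm and the tail weight 5 mm lower than when riding, and the lever resists clockwise with 0.67 Nm at the home stop. I'll realign, regrip and swing anticlockwise.

```bash
g(){ grep -E 'pos|force|width'| tr '\n' ' ';echo; }
python3 -m handwheel '[[0.34,0.002,0,0,-0.1,0,0],[0.34,0.0015,0,0,-0.12,0,0],[0.34,0,0,0,0,0,0],[0.2,0,0,0,0,0,0],[0.2,0,0,0,0,0,0],[0.2,0,0,0,0,0,0],[0.2,0,0,0,0,0,0]]' 15|g
python3 -c "
from h import *
todo(.5235,.001,.0636,-1.312)"
python3 -m handwheel '[[0.2,0,0,0,-0.06,0,0],[0.2,0,0,0,-0.06,0,0],[0.2,0,0,0,-0.06,0,0],[0.2,0,0,0,-0.06,0,0],[0.2,0,0,0,0,0,0]]'|g
python3 -c "
from h import *
todo(.5235,.001,.0636,-1.312)"
```

```text
position: [0.5227, 0.0026, 0.0633] force: [-1.3, -0.8, 2.3] width: 0.303 
clk 21.35 p [0.5227 0.0026 0.0633] ang -1.1251 tilt [-0.  0. -1.] | shift [-0.0003  0.0017 -0.    ] turn x 0.1869 | F [-1.29 -0.8   2.26] T [ 0.02  0.38 -0.01] w 0.303 j [-0.69  0.61  0.85  2.04 -0.65  0.78 -0.57]
position: [0.5232, 0.0022, 0.0633] force: [2.0, -1.2, -1.8] width: 0.303 
clk 21.85 p [0.5232 0.0022 0.0633] ang -0.884 tilt [ 0.001 -0.    -1.   ] | shift [-0.0003  0.0011  0.0006] turn x 0.428 | F [ 1.97 -1.22 -1.8 ] T [-0.48 -0.22 -0.03] w 0.303 j [-0.65  0.58  0.78  2.04 -0.6   0.76 -0.39]
```

```bash
g(){ grep -E 'pos|force|width'| tr '\n' ' ';echo; }
T(){ python3 -c "
from h import *
s=observe();p,M=tool();print('ang',np.arctan2(M[1,1],M[0,1]).round(3),'T',np.round(s['ft_torque'],2),'F',np.round(s['force'],1),'p',p.round(4))"; }
python3 -m handwheel '[[0.2,0,0,0,-0.06,0,0],[0.2,0,0,0,-0.06,0,0],[0.2,0,0,0,-0.06,0,0],[0.2,0,0,0,-0.06,0,0],[0.2,0,0,0,-0.06,0,0],[0.2,0,0,0,0,0,0]]'>/dev/null;T
python3 -m handwheel '[[0.2,0,0,0,-0.04,0,0],[0.2,0,0,0,-0.04,0,0],[0.2,0,0,0,0,0,0]]'>/dev/null;T
python3 -m handwheel '[[0.2,0,0,0,-0.04,0,0],[0.2,0,0,0,0,0,0]]'>/dev/null;T
python3 -m handwheel '[[0.2,0,0,0,-0.03,0,0],[0.2,0,0,0,0,0,0]]'>/dev/null;T
```

```text
ang -0.586 T [-0.48 -0.39 -0.08] F [ 2.9 -0.8 -1.9] p [0.5233 0.0023 0.0633]
ang -0.507 T [-0.55 -0.48 -0.12] F [ 2.6 -2.4 -1.5] p [0.5233 0.0022 0.0633]
ang -0.466 T [-0.61 -0.65 -0.06] F [ 3.9 -2.6 -1.8] p [0.5232 0.0023 0.0633]
ang -0.434 T [-0.7  -0.9  -0.13] F [ 4.1 -2.9 -1.6] p [0.5233 0.0023 0.0634]
```

```bash

T(){ python3 -c "
from h import *
s=observe();p,M=tool();print('ang',np.arctan2(M[1,1],M[0,1]).round(3),'T',np.round(s['ft_torque'],2),'F',np.round(s['force'],1),'p',p.round(4),'w',s['width'])"; }
python3 -m handwheel '[[0.2,0,0,0,-0.03,0,0],[0.2,0,0,0,0,0,0]]'>/dev/null;T
python3 -m handwheel '[[0.2,0,0,0,-0.03,0,0],[0.2,0,0,0,0,0,0]]'>/dev/null;T
python3 -m handwheel '[[0.2,0,0,0,-0.03,0,0],[0.2,0,0,0,0,0,0]]'>/dev/null;T
```

```text
ang -0.404 T [-0.69 -1.02 -0.12] F [ 4.6 -3.4 -2.4] p [0.5232 0.0024 0.0633] w 0.30544196934103185
ang -0.374 T [-0.72 -1.01 -0.11] F [ 4.6 -1.9 -2.1] p [0.5231 0.0025 0.0633] w 0.30532845820317833
ang -0.344 T [-0.73 -1.1  -0.25] F [ 5.1 -2.5 -2.1] p [0.5233 0.0023 0.0634] w 0.3031741113137381
```

```bash
python3 - <<'E'
from h import *
d=snap('side','s6',(165,255,330,450),6.5)
todo(.522,.0015,.06,-1.312)
E
python3 -m handwheel '[[0.2,0,0,0,-0.04,0,0],[0.2,0,0,0,0,0,0]]'
python3 -c "
from h import *
todo(.522,.0015,.06,-1.312)"
```

```text
clk 23.8 p [0.5233 0.0023 0.0634] ang -0.3447 tilt [ 0.001 -0.    -1.   ] | shift [ 0.0034 -0.0009  0.0012] turn x 0.9673 | F [ 4.51 -2.37 -2.16] T [-0.81 -1.04 -0.23] w 0.303 j [-0.56  0.54  0.62  2.03 -0.47  0.71  0.02]
clock: 24.0
position: [0.5232, 0.002, 0.0634]
ee_rot: [1.43, 1.049, -1.429]
force: [4.3, -3.6, -2.0]
width: 0.309
clk 24.0 p [0.5232 0.002  0.0634] ang -0.3045 tilt [ 0.001 -0.    -1.   ] | shift [ 0.0034 -0.001   0.0008] turn x 1.0075 | F [ 4.34 -3.56 -1.99] T [-0.85 -0.96 -0.46] w 0.309 j [-0.55  0.53  0.61  2.03 -0.46  0.71  0.05]
```

View pics/s6.png

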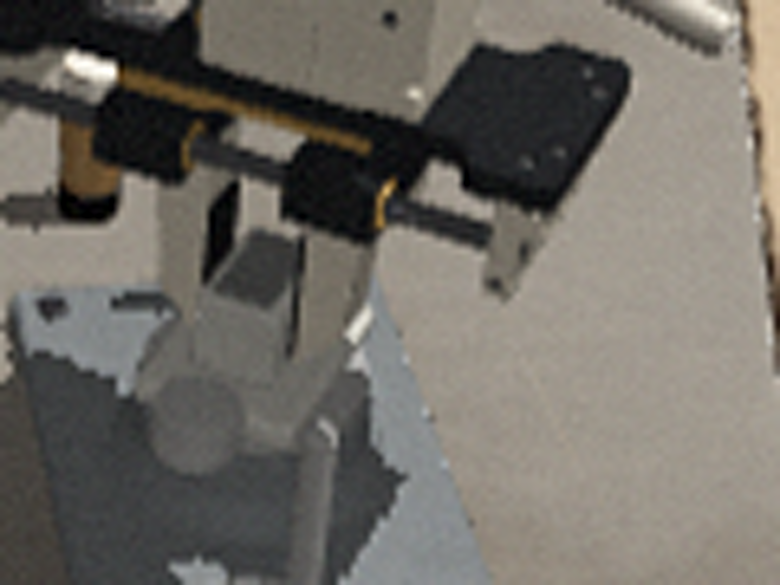

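The lever is turned and still down, with the tail weight's top at crop px (197,415). Torque has jumped from 0.11 to 0.46 Nm, so it is against the end stop. I'll check the angle from the weight, then bring it back home.

```bash

T(){ python3 -c "
from h import *
s=observe();p,M=tool();print(s['clock'],'ang',np.arctan2(M[1,1],M[0,1]).round(3),'T',np.round(s['ft_torque'],2),'F',np.round(s['force'],1),'p',p.round(4),'w',s['width'])"; }
python3 - <<'E'
from h import *
w=px('side',330+197/6.5,165+415/6.5,.066)-[.522,.0015,0]; print('weight',w.round(4),np.hypot(*w[:2]),'handle dir',np.arctan2(-w[1],-w[0]))
E
python3 -m handwheel '[[0.2,0,0,0,-0.02,0,0],[0.2,0,0,0,0,0,0],[0.2,0,0,0,0,0,0]]' 25 >/dev/null; T
```

```text
weight [0.0155 0.0507 0.066 ] 0.05304109960066472 handle dir -1.8680606661549566
24.3 ang -0.287 T [-0.81 -1.05 -0.86] F [ 5.  -2.7 -1.5] p [0.5232 0.002  0.0634] w 0.3022282083482514
```

It is firmly on the stop at 0.86 Nm. Now back home, release and raise.

```bash

T(){ python3 -c "
from h import *
s=observe();p,M=tool();print(s['clock'],'ang',np.arctan2(M[1,1],M[0,1]).round(3),'T',np.round(s['ft_torque'],2),'F',np.round(s['force'],1),'p',p.round(4),'w',s['width'])"; }
python3 -m handwheel '[[0.2,0,0,0,0.08,0,0],[0.2,0,0,0,0.09,0,0],[0.2,0,0,0,0.09,0,0],[0.2,0,0,0,0.09,0,0],[0.2,0,0,0,0.09,0,0],[0.2,0,0,0,0.09,0,0],[0.2,0,0,0,0.09,0,0],[0.2,0,0,0,0.09,0,0],[0.2,0,0,0,0.09,0,0],[0.2,0,0,0,0,0,0]]' >/dev/null; T
python3 -m handwheel '[[0.2,0,0,0,0.03,0,0],[0.2,0,0,0,0,0,0]]' >/dev/null; T
python3 -m handwheel '[[0.55,0,0,0,0,0,0],[0.55,0,0,0,0,0,0],[0.55,0,0,0,0,0,0],[0.55,0,0,0,0,0,0],[0.55,0,0,0,0,0,0]]' >/dev/null; T
```

```text
25.3 ang -1.087 T [-0.38 -0.1  -0.  ] F [ 0.7 -1.6  3.6] p [0.5223 0.0029 0.0633] w 0.301887723062878
25.5 ang -1.115 T [-0.45 -0.11  0.14] F [ 0.7 -1.6  3.3] p [0.5226 0.0027 0.0633] w 0.30107419812410186
26.0 ang -1.114 T [-0.06  0.13 -0.01] F [-0.3  0.7 -0.4] p [0.5226 0.0027 0.0631] w 0.5487691349463145
```

```bash

python3 -m handwheel '[[0.55,-0.01,0,0,0,0,0],[0.55,-0.02,0,0,0,0,0],[0.55,-0.03,0,0,0,0,0],[0.55,-0.04,0,0,0,0,0],[0.55,-0.04,0,0,0,0,0],[0.55,0,0,0,0,0,0]]'
python3 -m handwheel '[[0.55,0,0.03,0,0,0,0],[0.55,0,0.03,0,0,0,0],[0.55,0,0.03,0,0,0,0],[0.55,0,0.03,0,0,0,0],[0.55,0,0.03,0,0,0,0],[0.55,0,0.03,0,0,0,0],[0.55,0,0.03,0,0,0,0],[0.55,0,0,0,0,0,0],[0.55,0,0,0,0,0,0]]'
python3 - <<'E'
from h import *
todo(.522,.0015,.06,-1.312)
d=snap('top','t7'); 
im=cv2.imread('pics/t7_raw.png')[165:285,230:400]; a=cv2.resize(im,(510,360),interpolation=cv2.INTER_CUBIC)
snap('side','s7'); b=cv2.resize(cv2.imread('pics/s7_raw.png')[165:285,300:430],(290,268),interpolation=cv2.INTER_CUBIC)
o=np.zeros((360,800,3),np.uint8);o[:,:510]=a;o[:268,510:]=b;cv2.imwrite('pics/v7.png',o)
for f,bx in (('side0',(384,402,205,220)),('s7',(340,356,212,224))):
    d=np.load(f'pics/{f}.npy'); P=cloud('side',d)[bx[2]:bx[3],bx[0]:bx[1]].reshape(-1,3)
    P=P[P[:,2]>.03]; print(f,len(P),np.percentile(P[:,2],[50,75,85,92,97]).round(4))
for f in ('t7','top0'):
    d=np.load(f'pics/{f}.npy'); P=cloud('top',d)[215:255,300:340].reshape(-1,3); b=P[(P[:,2]>.081)&(P[:,2]<.097)]
    print(f,len(b),np.median(b,0).round(4) if len(b) else '')
E
```

```text
clock: 26.6
position: [0.5254, 0.0016, 0.2083]
ee_rot: [1.975, 0.456, -1.96]
force: [0.1, -0.3, 0.2]
width: 0.548
clock: 27.5
position: [0.6149, -0.1866, 0.2032]
ee_rot: [1.968, 0.456, -1.969]
force: [0.4, -0.8, 0.3]
width: 0.551
clk 27.5 p [ 0.6149 -0.1866  0.2032] ang -1.1158 tilt [-0.001 -0.    -1.   ] | shift [ 0.1432 -0.2097  0.0007] turn x 0.1962 | F [ 0.4  -0.85  0.32] T [-0.03  0.17  0.02] w 0.551 j [-0.36  0.62  0.93  1.61 -0.52  1.19 -0.43]
side0 160 [0.0703 0.0719 0.0724 0.0731 0.0744]
s7 136 [0.0661 0.0671 0.0676 0.0682 0.0689]
t7 263 [0.5214 0.0025 0.0863]
top0 261 [0.5214 0.0025 0.0912]
```

View pics/v7.png

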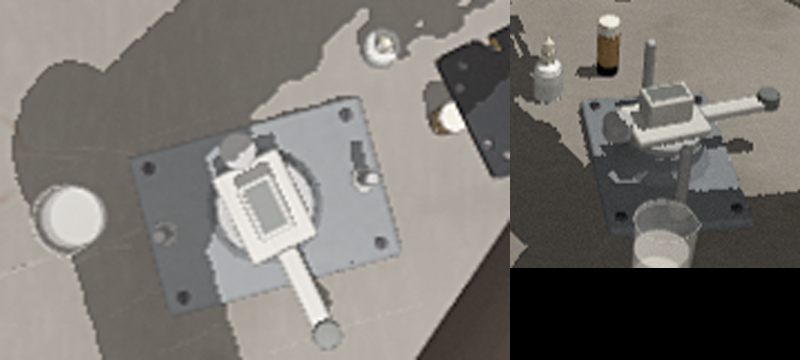

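Seated: boss top at 0.0863 m against 0.086 expected, down 4.9 mm from riding. The handle points to the front at −2.69 rad, the same as the home angle. The beaker, vial and dropper are upright and the gripper is clear.

```bash
python3 -c "
from h import *
print(sign_off())"
```

```text
the job is handed in; nothing more can be done
None
```

I lifted the lever off the pin, turned it end for end and refitted it with the handle to the front. I then swung it anticlockwise to its stop, brought it back home and released it. I handed the job in at about 27.6 s on the robot's clock; no verdict was reported.

- **Finding the angle:** Pressing the gripped lever while sweeping clockwise only caught partway. It dropped fully over the lugs once I loosened the jaws and let it settle under its own weight.
- **The swing:** At the stop the torque rose to 0.86 Nm, well above the spring's 0.15 Nm. I had no direct spindle reading, so reaching the stop is judged from this torque and about 0.8 rad of tool turn. A rough camera estimate of the handle angle there (−1.87 rad) agreed to only about 0.1 to 0.2 rad.
- **The return:** I turned the lever back in the grip rather than letting it snap back. The jaws then opened with no reaction force left.
- **Final state:** The boss top measures 86.3 mm (86 mm expected when seated). The handle points at −2.69 rad, matching the home angle of −2.70 rad. The gripper stands clear, and the beaker, vial and dropper bottle look upright and untouched. I did not re-measure their positions.

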